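# Centre-punch the boss of a casting with an automatic punch

### The job

Take the automatic punch out of its wooden stand, set its point in the dimple of the casting's square boss and press it straight down until it trips with a snap; stop pressing right then, so that the punch is not forced hard against its stop, and do not let it trip anywhere else. Then put the punch back upright in its stand, collar down on the wood, let go of it, and leave everything else on the bench where it is.

Things in the scene. Friction and masses are not known exactly. Their poses are not given: they have to be found in the camera images.
- punch: automatic centre punch, bare steel, round, about 200 g, upright in the stand. Origin on its axis at the nose's lower end, z up its axis. Along z, mm: plunger 6 thick, blunt 4 mm point, -28 to 0; nose 12 thick, 0 to 20; collar 28 wide, 20 to 28, rests on the stand; knurled grip 18 thick, 28 to 74; cap 22 wide, 74 to 82
- point (a point): the plunger's point, the lowest end of the punch: 28 mm below the punch's origin when the plunger is out; it moves up into the nose as the punch is pressed
- plunger (a joint): how far the plunger is pushed into the punch, m: 0 out, 0.0085 fully in on a hard stop. It resists with about 5 N at first, rising evenly to about 12 N near 6 mm; there the trip lets go with a snap: within the next 1.5 mm the resistance falls to about 4 N. Past the stop the force climbs steeply. It springs out and re-cocks by itself when lifted
- casting: flat grey iron casting 170 x 110 x 14 mm, held fast to the table by two steel clamps (up to 28 mm high) at the middle of its long sides. Origin under its centre, x along its length, z up. Near its +x end stands one square boss, 36 x 36 mm; two round bosses (38 and 26 mm wide, not to be punched) stand near its -x end
- dimple (a point): axis of the round cast dimple in the middle of the square boss, at the nominal height of the boss's top, 30 mm above the table. The boss is rough cast: its real top lies anywhere from 23 to 37 mm above the table, to be found by touch. Dimple 9 mm wide, 5 mm deep below the real top, flat floor, mouth chamfered by 2 mm. The boss is rigid
- stand: wooden block 75 x 75 x 60 mm, fixed to the table, with one upright hole in its middle for the punch. Origin under its centre, z up
- stand_hole0 (a point): centre of the mouth of the stand's hole, 60 mm above the table: 18 mm wide, 56 mm deep, chamfered by 3 mm. Punch stored: its origin 20 mm below this point, collar on the wood, plunger hanging free
- core: loose bystander: brown round sand core, 40 mm wide, 45 mm high
- sprue: loose bystander: wooden pin 22 mm wide, 50 mm high
- brush: loose bystander: bench brush lying down
- washer: loose bystander: flat steel ring, 44 mm wide, 6 mm high
- weight: loose bystander: dark steel weight with a knob, 44 mm wide, 46 mm high
There are look-alikes about, which are no part of the job. What is meant by the punch is not orange, and is the larger of those in its own colour.

How it is judged:
On the way:
1. the punch, upright, trips with its point in the dimple of the square boss: plunger in by more than 7 mm, point within 4 mm of the dimple's axis, tilt under 0.15 rad, bearing on the casting (value of joint plunger above 0.007 m and horizontal distance between point and dimple below 0.004 m and angle between punch's own z axis and vertical below 0.15 rad and contact force between punch and casting above 0.5 N), for 0.05 s.
At the end, for the whole second after the job is handed in: the punch, having been tripped in the dimple, stands at rest and released in the stand: within 6 mm of the hole's axis, collar on the wood within 3 mm, tilt under 0.1 rad, plunger out (under 2 mm) (horizontal distance between punch and stand_hole0 below 0.006 m and z of punch in the frame of stand_hole0 between -0.023 and -0.017 m and angle between punch's own z axis and vertical below 0.1 rad and value of joint plunger below 0.002 m and linear speed of punch below 0.02 m/s and contact force between punch and the fingers below 0.05 N); the robot touches nothing.
It fails at once if the punch bears on the casting with more than 20 N (contact force between punch and casting above 20 N).
It fails at once if the punch trips (plunger in by more than 6.5 mm) with its point more than 6 mm from the dimple's axis (value of joint plunger above 0.0065 m and horizontal distance between point and dimple above 0.006 m).
It fails at once if a bystander is moved by more than 20 mm (distance of any of core, sprue, brush, washer, weight from where it was at the start of the episode above 0.02 m).
It also fails if it takes over 64 s, if anything falls off the work surface, if the arm or the gripper's body presses on something with over 40 N, if the wrist force passes 120 N, or if a joint passes its speed limit or range.

### The arm

A 6-joint arm with a two-finger parallel gripper is mounted at the origin on the work surface. World frame = base frame: x ahead of the robot, y to its left, z up, the work surface at z = 0. Lengths are in m, angles in rad, forces in N, time in s.
With the tool pointing down it reaches from about 0.25 to 0.8 m from the base axis. Payload 8.5 kg.
Tool frame: the origin (TCP) lies at the very end of the fingers, on their centre line; the grasp point (between the pads) lies 19 mm behind it; z points along the fingers, y is the direction in which the jaws open and shut (so a half turn about z gives the same grasp; the last joint's range is limited). The gripper opens to 85 mm and grips with 20 to 120 N. Pads are 22 mm wide; open, the fingers measure 114 mm over their backs; the gripper's body (76 mm by 85 mm) begins 54 mm behind the grasp point. The pads swing forward as they close: fully open they stand 13 mm farther back than shut.
Start: joints at [1.107, 0.238, -0.013, 1.319, 0, 1.571], TCP at [0.235, 0.469, 0.201] pointing down, gripper open.
Joint ranges: [-2.66, 2.66], [-1.03, 1.9], [-1.14, 1.46], [-1.82, 2.27], [-1.45, 1.34], [-3.14, 3.14]. Speed limits (rad/s): [2.22, 2.22, 2.79, 3.14, 3.14, 3.14].

### API

Orientations are given as a unit quaternion [x, y, z, w].
In Python, from bench import sense, camera, camera_params, finish_job, outline_of, landmark_of gives the robot as it stands. The module is installed in compiled form; this text tells all that it offers.
- The arm moves only by the tool send_rows, never from a script. Its argument "commands" is a list of rows, each an object with "xyz": the shift along the tool's x, y, z in mm, a list of three; "rotation": the turn, a rotation vector about the tool's x, y, z in rad, a list of three. In form: [{"xyz": [tx, ty, tz], "rotation": [wx, wy, wz]}, ...]. A call has 1 to 12 rows; each row is the pose to reach, as a shift and turn from the pose measured when the call began, along the tool's axes at that moment; what a row does not reach only later rows make up. A row lasts 1/8 s, in which the tool goes at most 62.5 mm and 10.7 degrees, less where a joint would pass 70% of its speed; a pose out of reach is approached as far as the arm can. A call with a gripper value outside its range is refused whole. "claw" is the finger opening in mm, from 0 to 85.4, set as the call begins (left out, the last holds). The fingers move at their own pace and stop on an object; "newtons" is the grip in N (left out, the last holds). Time passes only in rows, so rows that repeat a pose let the fingers close. It gives the time, the measured TCP pose, the force and the opening at its end, in the units of the state.
- sense(): the state, without advancing time (a new reading comes with each control period).
- camera(name): name is "side" or "top" or "wrist"; returns the picture (480x640x3 uint8, red, green, blue); there is no depth.
- camera_params(name): a dict with "vertical_fov" (degrees; the focal length in pixels is half the picture's height over the tangent of half this angle, whatever the lens; pixels are square), "cx", "cy" (the principal point, pixels), "k1" (the pictures are not rectified: a ray, as slopes to the right and down, at radius r is drawn at 1 + k1 r^2 times it, then the intrinsics apply), "origin" and "attitude" of the camera in the world; the wrist camera has in their place "hand_eye" (4x4, takes a point from camera to tool coordinates, whose origin is the TCP and whose axes are the flange's). Camera axes: x right, y up, looking along -z (the intrinsics and any distortion apply to the point x, -y, -z); pixel columns grow to the right and rows downward; lengths in m; the calibration is good to about 2 mm. A picture is of the moment at which its call begins: read the wrist's pose just before it. camera_params takes no time and is no camera call.
- finish_job(): hands the job in, once; it reports no verdict.
Trained networks look in the newest picture that a camera, given by its name, has taken for a name from the list of things; names that differ only in an ending like _2 or _b are one class to them, and where a whole thing is asked for, a point or a joint stands for the part that bears it (a point fixed in the world has none). Each returns a list of dicts, best first, with "score" (0 to 1); they miss things now and then, are a little off and sometimes report something else, mostly with a low value. They report only what shows in the picture. A call takes as long as a camera call. They do not tell look-alikes from the thing itself.
- outline_of(label, camera): "pixels" (480x640 bool, what is visible of it).
- landmark_of(label, camera): "point" ([x, y, z] in m, in world coordinates, good to about 4 mm: a listed point, or the origin of a listed thing).
The state is a dict: "t": time; "joint_positions": joint angles; "joint_velocities": joint speeds; "joint_torque": joint torques, N m; "eef_pos": TCP position; "tcp_rot": TCP orientation; "wrist_force": force on the tool from outside, world axes, zero at the start; "torque": the same for the moment, N m; "width": finger opening in m.
Only numpy, scipy, OpenCV 4.12 (cv2) and the standard library are available. Lean on these libraries where they do the work, as an engineer would, in place of code of your own. Each camera call takes 0.05 s, during which the arm holds its last target.

## Working session

There is one attempt and no reset: what is moved stays moved. The work goes in short steps, Python scripts to look and compute and a tool call to move; the robot and the scene stay as the last step left them, time stands still between calls to the robot, and variables do not carry over. Pictures are saved under pics/ and viewed, and the job is handed in when it is done.

Besides the shell and the picture viewer there is one more tool, called after "Call:" as name(argument=value, ...), one argument or row to a line, values as JSON. send_rows: Moves the arm, as the interface text tells. Its arguments: {"type":"object","properties":{"commands":{"type":"array"},"claw":{"type":"number"},"newtons":{"type":"number"}},"required":["commands"]}

```bash
mkdir -p pics
cat > h.py <<'E'
import numpy as np,cv2
from bench import *
from scipy.spatial.transform import Rotation as R
def P(n): return camera_params(n)
def snap(n,f):
    s=sense(); im=camera(n); cv2.imwrite('pics/'+f,im[:,:,::-1]); return s,im
E
python3 - <<'E'
from h import *
print(sense())
for n in ['top','side','wrist']:
    snap(n,n+'0.png'); print(n,P(n))
for n in ['top','side']:
    for l in ['punch','point','dimple','stand_hole0','casting','stand']:
        print(n,l,[(np.round(d['point'],4).tolist(),round(d['score'],2)) for d in landmark_of(l,n)])
print(sense()['t'])
E
```

```text
{'t': 0.0, 'joint_positions': array([ 1.10698796e+00,  2.38776878e-01, -1.42643692e-02,  1.31919743e+00,
        8.22231953e-06,  1.57075753e+00]), 'joint_velocities': array([-0.00101002, -0.00047755, -0.00094355, -0.00040941, -0.00039717,
        0.00145493]), 'joint_torque': array([ 4.45148209e-03, -5.38763738e+01,  3.46440554e+01,  1.80111820e-02,
        4.87564121e-04,  2.53229979e-05]), 'eef_pos': array([0.23465235, 0.46912235, 0.19997577]), 'tcp_rot': array([ 2.29812216e-01,  9.73234723e-01, -7.00922578e-04, -1.69763469e-04]), 'wrist_force': array([ 0.47670622, -0.01252164,  0.57641417]), 'torque': array([0.03219734, 0.0119165 , 0.02133998]), 'width': 0.08528388707766354}
top {'vertical_fov': 42.976439016045745, 'cx': 328.8330508087081, 'cy': 235.3121354567496, 'k1': 0.0029652869808709692, 'origin': array([0.44805753, 0.07003201, 1.06458306]), 'attitude': array([-0.02566612,  0.03743107,  0.71342823, -0.69925699])}
side {'vertical_fov': 45.76135863809706, 'cx': 317.8405437347052, 'cy': 241.88887418990583, 'k1': 0.015913386328457072, 'origin': array([0.48817323, 0.69777731, 0.6
[... 731 characters left out ...]
0.0124], 0.41)]
top dimple [([0.5431, -0.1438, 0.0283], 0.64), ([0.5531, -0.0025, 0.0026], 0.3)]
top stand_hole0 [([0.5162, 0.2079, 0.0553], 0.77)]
top casting [([0.5017, -0.1699, 0.003], 0.92)]
top stand [([0.5162, 0.2092, -0.0013], 0.56)]
side punch [([0.5153, 0.2152, 0.0382], 0.92), ([0.3865, 0.2145, 0.0102], 0.92), ([0.5256, 0.3494, 0.0107], 0.69)]
side point [([0.3743, 0.2345, 0.0141], 0.55), ([0.5288, 0.3707, 0.011], 0.51)]
side dimple [([0.5441, -0.141, 0.0256], 0.82), ([0.6244, -0.007, -0.0001], 0.24)]
side stand_hole0 [([0.4357, 0.0131, 0.0021], 0.64), ([0.514, 0.2097, 0.0588], 0.55)]
side casting [([0.5146, 0.2106, -0.0001], 0.59)]
side stand [([0.5153, 0.2123, 0.0023], 0.73)]
0.75
```

View pics/top0.png

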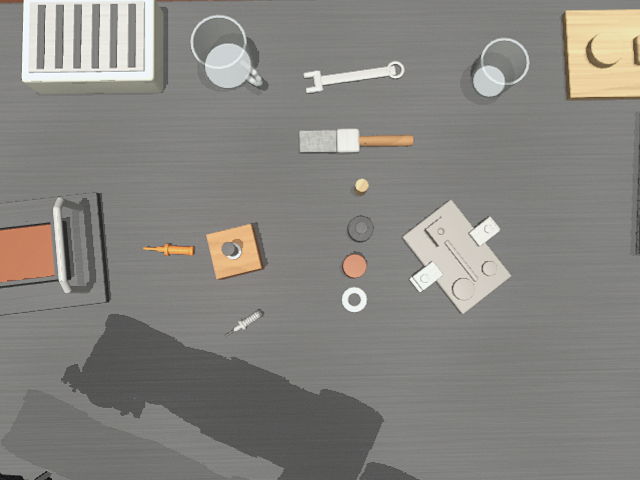

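View pics/side0.png

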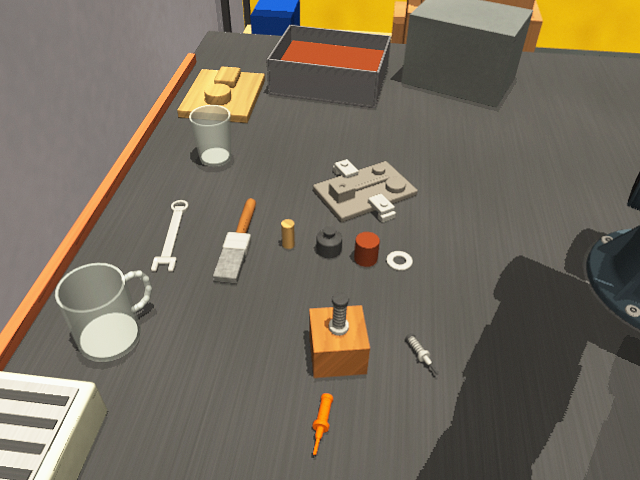

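View pics/wrist0.png

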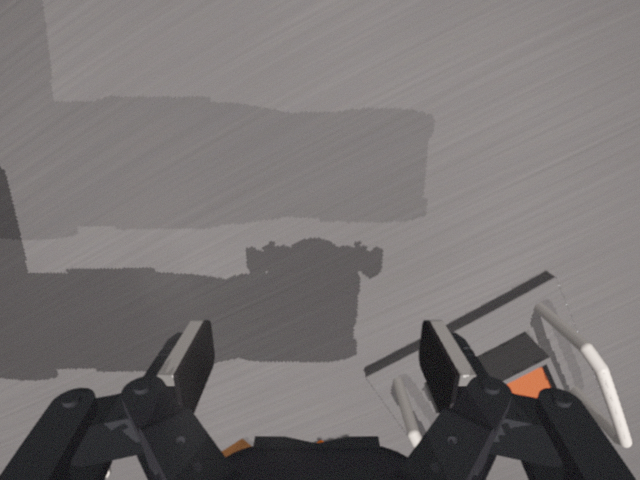

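```bash
cat >> h.py <<'E'
YAW=None
def Rdown():
    # fixed tool attitude: z straight down, x along start direction
    x=np.array([-0.8944,0.4473,0]);x/=np.linalg.norm(x);z=np.array([0,0,-1.]);return np.c_[x,np.cross(z,x),z]
def go(p,Rt=None):
    s=sense();Rc=R.from_quat(s['tcp_rot']).as_matrix();Rt=Rdown() if Rt is None else Rt
    d=Rc.T@(np.array(p)-s['eef_pos'])*1000
    w=R.from_matrix(Rc.T@Rt).as_rotvec()
    print('t',s['t'],'shift',d.round(2).tolist(),'rot',w.round(4).tolist());return d,w
def cam(n,s=None):
    p=P(n)
    if 'origin' in p: return p,R.from_quat(p['attitude']).as_matrix(),np.array(p['origin'])
    H=np.array(p['hand_eye']);Rc=R.from_quat(s['tcp_rot']).as_matrix()
    return p,Rc@H[:3,:3],Rc@H[:3,3]+s['eef_pos']
def proj(n,X,s=None):
    p,A,o=cam(n,s);c=A.T@(np.array(X)-o);u=np.array([c[0]/-c[2],-c[1]/-c[2]]);f=240/np.tan(np.radians(p['vertical_fov'])/2)
    u=u*(1+p['k1']*(u@u));return np.array([p['cx']+f*u[0],p['cy']+f*u[1]])
def onz(n,px,z,s=None):
    from scipy.optimize import fsolve
    p,A,o=cam(n,s)
    x=fsolve(lambda q:proj(n,[q[0],q[1],z],s)-np.array(px),[0.5,0.0] if n!='wrist' else s['eef_pos'][:2]);return x
E
python3 - <<'E'
from h import *
for n in ['top','side']:
    im=cv2.imread(f'pics/{n}0.png')
    for nm,X in [('d',[0.5435,-0.142,0.03]),('s',[0.515,0.21,0.06])]:
        u=proj(n,X);print(n,nm,u); x,y=u.astype(int)
        c=im[y-40:y+40,x-50:x+50]; c=cv2.resize(c,None,fx=6,fy=6,interpolation=cv2.INTER_CUBIC)
        cv2.drawMarker(c,(int((u[0]-x+50)*6),int((u[1]-y+40)*6)),(0,0,255),0,14)
        cv2.imwrite(f'pics/z_{n}_{nm}.png',c)
go([0.5435,-0.142,0.14])
go([0.515,0.21,0.2])
E
```

```text
top d [442.12062495 231.37085776]
top s [233.42260919 250.94873789]
side d [342.64911495 187.04763477]
side s [339.22605537 327.89167599]
t 0.75 shift [-549.6, -408.83, 60.62] rot [-0.0001, 0.0, -0.0]
t 0.75 shift [-366.65, -106.77, 0.6] rot [-0.0001, 0.0, -0.0]
```

View pics/z_top_d.png

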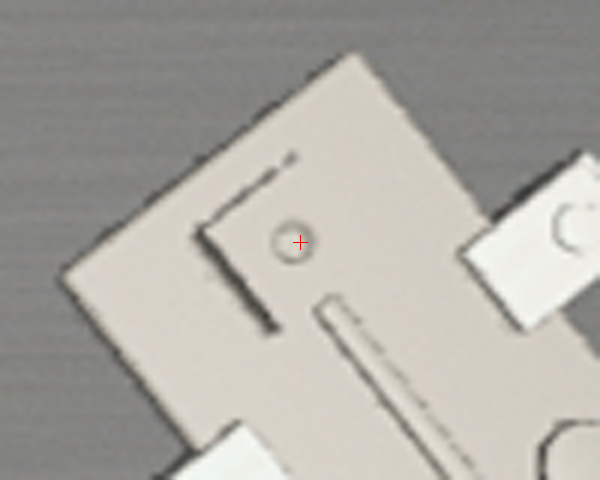

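View pics/z_side_d.png

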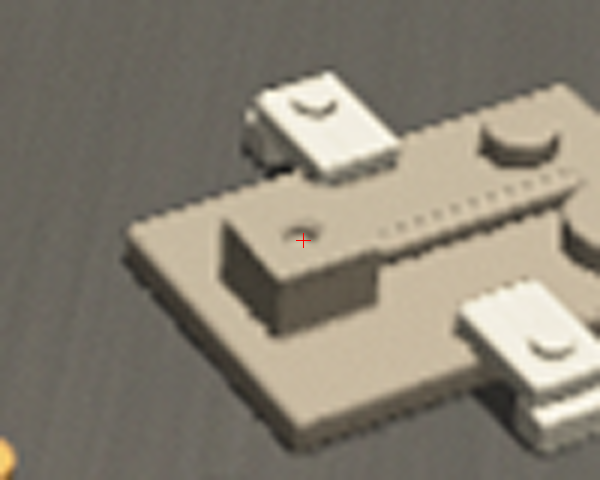

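View pics/z_top_s.png

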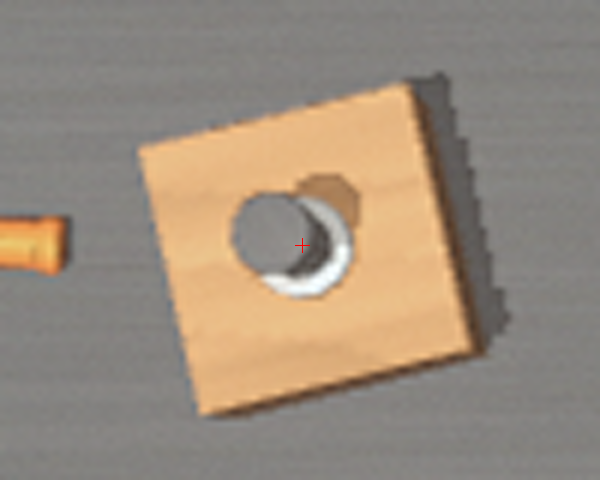

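View pics/z_side_s.png

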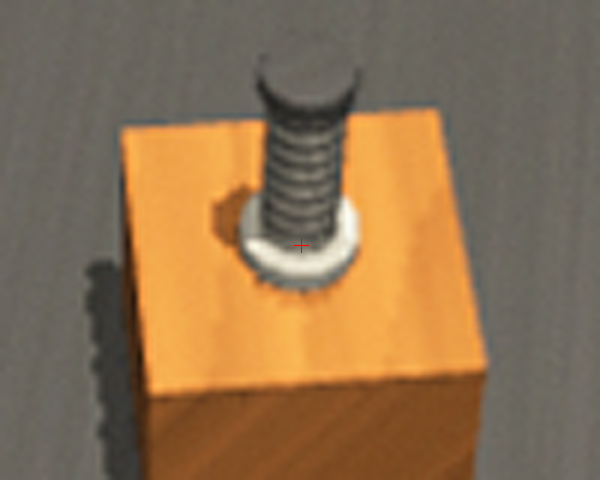

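Call:
send_rows(
  commands=[
    {"xyz":[-50,-37,0],"rotation":[0,0,0]},
    {"xyz":[-100,-74,0],"rotation":[0,0,0]},
    {"xyz":[-150,-111,0],"rotation":[0,0,0]},
    {"xyz":[-200,-148,0],"rotation":[0,0,0]},
    {"xyz":[-250,-185,0],"rotation":[0,0,0]},
    {"xyz":[-300,-222,0],"rotation":[0,0,0]},
    {"xyz":[-350,-259,10],"rotation":[0,0,0]},
    {"xyz":[-400,-296,20],"rotation":[0,0,0]},
    {"xyz":[-450,-333,35],"rotation":[0,0,0]},
    {"xyz":[-500,-370,50],"rotation":[0,0,0]},
    {"xyz":[-550,-408,60],"rotation":[0,0,0]},
    {"xyz":[-550,-408,60],"rotation":[0,0,0]},
  ],
)

```text
t: 2.25
eef_pos: [0.545, -0.1449, 0.1391]
tcp_rot: [0.232, 0.973, -0.0, -0.0]
wrist_force: [-0.4, -0.3, 0.4]
width: 0.0852
```

Run:
```python
from h import *
s,im=snap('wrist','w1.png');print(s['t'],s['eef_pos'],s['joint_positions'].round(2),np.abs(s['joint_velocities']).max())
print([(np.round(d['point'],4).tolist(),round(d['score'],2)) for d in landmark_of('dimple','wrist')])
print(proj('wrist',[0.5435,-0.142,0.03],s))
```

```text
2.25 [ 0.54504569 -0.14486965  0.13914269] [-0.26  0.33 -0.04  1.2  -0.    0.21] 0.028972096047903587
[([0.5473, -0.1421, 0.0334], 0.9)]
[318.86996096 230.10044507]
```

View pics/w1.png

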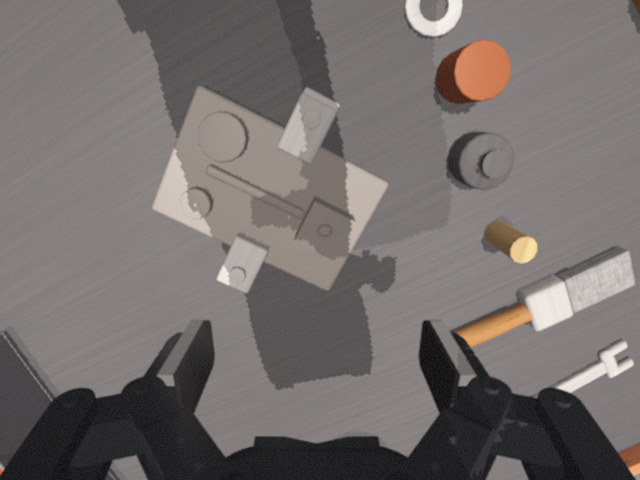

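Run:
```python
from h import *
im=cv2.imread('pics/w1.png')
c=cv2.resize(im[190:270,274:374],None,fx=6,fy=6,interpolation=cv2.INTER_CUBIC);c=cv2.convertScaleAbs(c,alpha=1.6)
cv2.imwrite('pics/w1z.png',c)
```

```text
(no output)
```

View pics/w1z.png

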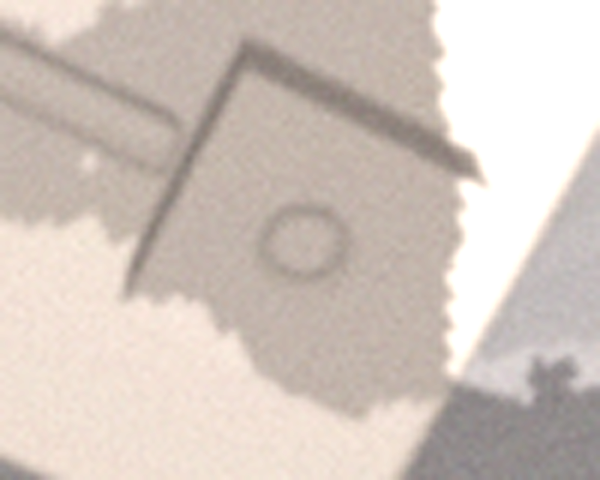

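Run:
```python
from h import *
from scipy.optimize import least_squares
s={'eef_pos':np.array([0.54504569,-0.14486965,0.13914269]),'tcp_rot':sense()['tcp_rot']}
O={'wrist':(324.1,229.9),'top':(440.4,230.75),'side':(341.6,185.6)}
for z in (.026,.03,.034): print(z,[(n,onz(n,u,z,s).round(4)) for n,u in O.items()])
r=least_squares(lambda X:np.concatenate([(proj(n,X,s)-u)*{'wrist':.6,'top':1.7,'side':1.7}[n] for n,u in O.items()]),[.543,-.14,.03],x_scale=.01)
print(r.x,r.fun)
p=camera_params('wrist')
go([0.515,0.21,0.2])
```

```text
0.026 [('wrist', array([ 0.5463, -0.1386])), ('top', array([ 0.545 , -0.1399])), ('side', array([ 0.5462, -0.1513]))]
0.03 [('wrist', array([ 0.5452, -0.1381])), ('top', array([ 0.5446, -0.1391])), ('side', array([ 0.5459, -0.1461]))]
0.034 [('wrist', array([ 0.5441, -0.1377])), ('top', array([ 0.5442, -0.1383])), ('side', array([ 0.5455, -0.1409]))]
[ 0.5443733  -0.13774051  0.03620837] [ 0.07383311  0.65668474 -0.10629227 -0.32663435  0.83718033  0.25353178]
t 2.35 shift [184.12, 301.67, -59.83] rot [-0.0002, -0.0012, -0.0019]
```

Call:
send_rows(
  commands=[
    {"xyz":[0,0,-60],"rotation":[0,0,0]},
    {"xyz":[30,50,-60],"rotation":[0,0,0]},
    {"xyz":[60,100,-60],"rotation":[0,0,0]},
    {"xyz":[90,150,-60],"rotation":[0,0,0]},
    {"xyz":[120,200,-60],"rotation":[0,0,0]},
    {"xyz":[150,250,-60],"rotation":[0,0,0]},
    {"xyz":[184,302,-60],"rotation":[0,0,-0.002]},
    {"xyz":[184,302,-60],"rotation":[0,0,-0.002]},
  ],
)

```text
t: 3.35
eef_pos: [0.5131, 0.2152, 0.2006]
tcp_rot: [0.226, 0.974, 0.001, -0.001]
wrist_force: [-0.0, 0.1, 0.0]
width: 0.0854
```

Run:
```python
from h import *
s,im=snap('wrist','w2.png');print(s['t'],s['eef_pos'],s['tcp_rot'],np.abs(s['joint_velocities']).max())
for l in ['punch','stand_hole0','stand']: print(l,[(np.round(d['point'],4).tolist(),round(d['score'],2)) for d in landmark_of(l,'wrist')])
print(proj('wrist',[0.515,0.21,0.06],s),proj('wrist',[0.515,0.21,0.122],s))
c=cv2.resize(im[130:330,190:440,::-1],None,fx=3,fy=3,interpolation=cv2.INTER_CUBIC);cv2.imwrite('pics/w2z.png',c)
```

```text
3.35 [0.51313742 0.21522346 0.20058336] [ 2.26196073e-01  9.74081382e-01  5.88475456e-04 -6.71668052e-04] 0.07241812038653991
punch [([0.5141, 0.2068, 0.0392], 0.82), ([0.3849, 0.215, 0.0077], 0.73), ([0.5219, 0.3487, 0.01], 0.71)]
stand_hole0 [([0.5149, 0.2116, 0.0608], 0.56)]
stand [([0.5195, 0.2096, -0.0005], 0.69), ([0.711, -0.0011, -0.0029], 0.47)]
[311.91981379 227.46628549] [311.01304398 250.77973439]
```

View pics/w2z.png

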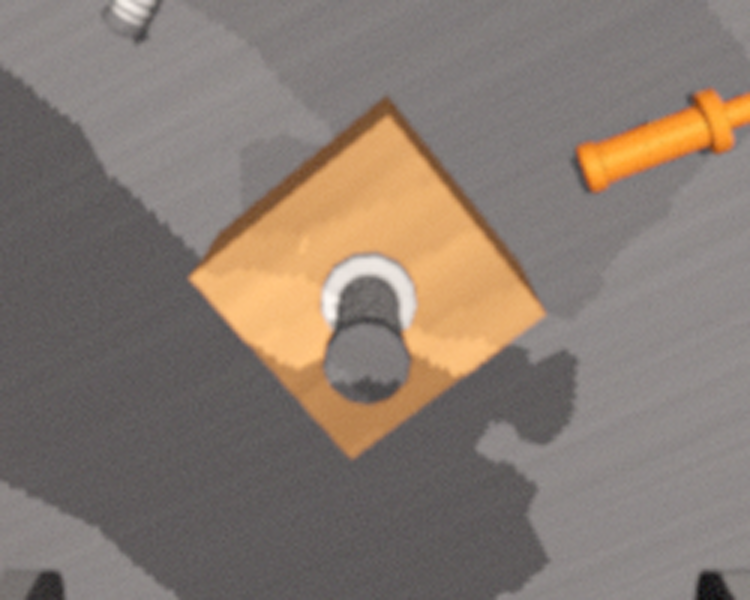

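Run:
```python
from h import *
s=sense();print(s['eef_pos'],s['t'],np.abs(s['joint_velocities']).max())
s0=dict(s);s0['eef_pos']=np.array([0.51313742,0.21522346,0.20058336]);s0['tcp_rot']=[2.26196073e-01,9.74081382e-01,5.88475456e-04,-6.71668052e-04]
for S in (s0,s):print(onz('wrist',(312.0,249.8),.122,S),onz('wrist',(312.2,229),.068,S),onz('wrist',(312.7,226.5),.06,S))
print(onz('top',np.array([(307,249.5)])[0]/6+[183,210],.06), onz('top',np.array([301,247])/6+[183,210],.068),onz('top',np.array([273,232])/6+[183,210],.122))
go([.515,.2105,.073])
```

```text
[0.51471041 0.20998667 0.2005967 ] 3.55 0.022201341643570783
[0.51463999 0.21097766] [0.51434579 0.21068882] [0.51450825 0.21101366]
[0.5161993  0.20564133] [0.51590915 0.20529579] [0.5160747  0.20561086]
[0.51392909 0.20878527] [0.51411854 0.20930475] [0.51455144 0.20892428]
t 3.55 shift [-0.15, 0.6, 127.6] rot [-0.0001, -0.001, 0.0005]
```

Run:
```python
from h import *
s,im=snap('wrist','w3.png');print(s['eef_pos'],s['tcp_rot'],np.abs(s['joint_velocities']).max())
c=cv2.resize(im[130:330,190:440,::-1],None,fx=3,fy=3,interpolation=cv2.INTER_CUBIC)
for X in ([.5145,.2105,.122],[.5145,.2105,.06]):
    u=(proj('wrist',X,s)-[190,130])*3+1; cv2.drawMarker(c,tuple(u.astype(int).tolist()),(0,0,255),0,14)
cv2.imwrite('pics/w3z.png',c)
go([.5145,.2105,.073])
```

```text
[0.51471041 0.20998667 0.2005967 ] [ 2.29570279e-01  9.73291966e-01  7.19781856e-05 -4.80886291e-04] 0.022201341643570783
t 3.6 shift [0.72, 0.66, 127.54] rot [-0.0001, -0.001, -0.0005]
```

View pics/w3z.png

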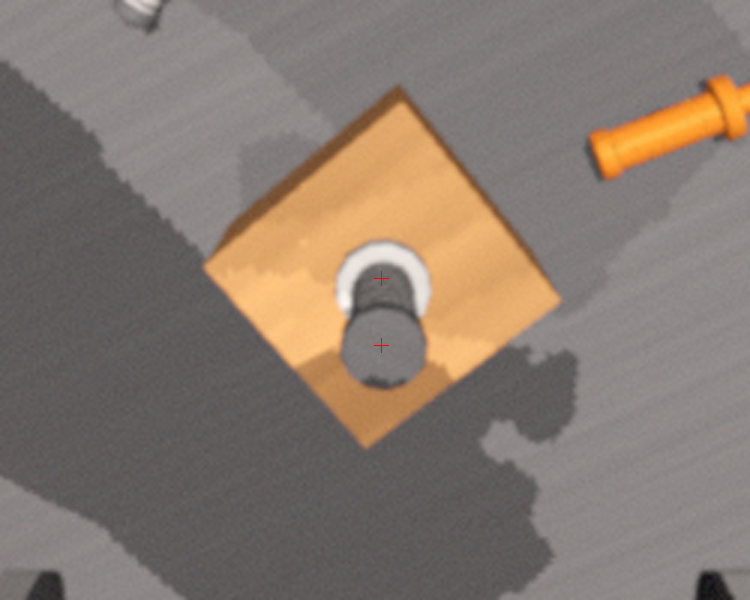

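Call:
send_rows(
  commands=[
    {"xyz":[0.7,0.7,30],"rotation":[0,-0.001,0]},
    {"xyz":[0.7,0.7,60],"rotation":[0,-0.001,0]},
    {"xyz":[0.7,0.7,90],"rotation":[0,-0.001,0]},
    {"xyz":[0.7,0.7,115],"rotation":[0,-0.001,0]},
    {"xyz":[0.7,0.7,127.5],"rotation":[0,-0.001,0]},
    {"xyz":[0.7,0.7,127.5],"rotation":[0,-0.001,0]},
    {"xyz":[0.7,0.7,127.5],"rotation":[0,-0.001,0]},
  ],
)

```text
t: 4.47
eef_pos: [0.5153, 0.2105, 0.074]
tcp_rot: [0.23, 0.973, 0.0, 0.001]
wrist_force: [0.0, -0.3, -0.0]
width: 0.0856
```

Run:
```python
from h import *
s,im=snap('side','s4.png');print(s['t'],s['eef_pos'],s['wrist_force'])
cv2.imwrite('pics/s4z.png',cv2.resize(im[220:400,240:460,::-1],None,fx=3,fy=3))
```

```text
4.475 [0.51525746 0.21046655 0.07404972] [ 0.0128167  -0.28009369 -0.04951537]
```

View pics/s4z.png

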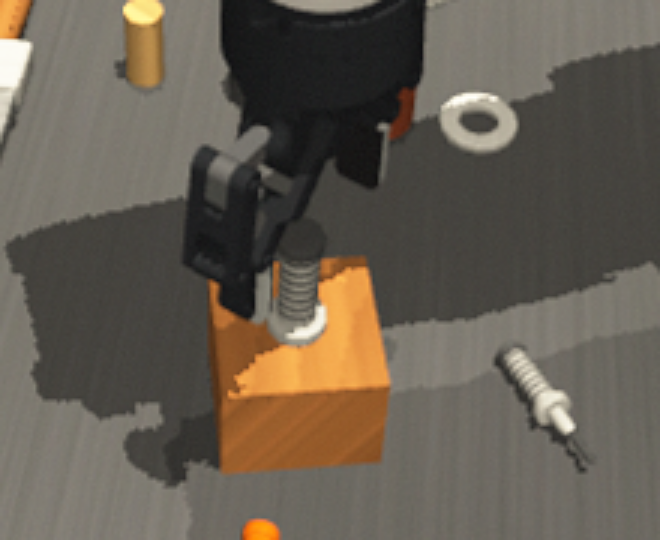

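The punch is between the open fingers, pads level with the knurled grip. Closing.

Call:
send_rows(
  commands=[
    {"xyz":[0,0,0],"rotation":[0,0,0]},
    {"xyz":[0,0,0],"rotation":[0,0,0]},
    {"xyz":[0,0,0],"rotation":[0,0,0]},
    {"xyz":[0,0,0],"rotation":[0,0,0]},
    {"xyz":[0,0,0],"rotation":[0,0,0]},
    {"xyz":[0,0,0],"rotation":[0,0,0]},
    {"xyz":[0,0,0],"rotation":[0,0,0]},
    {"xyz":[0,0,0],"rotation":[0,0,0]},
  ],
  claw=0,
  newtons=60,
)

```text
t: 5.52
eef_pos: [0.5154, 0.2107, 0.0745]
tcp_rot: [0.23, 0.973, 0.001, 0.001]
wrist_force: [-0.7, -1.0, 5.4]
width: 0.0191
```

Run:
```python
from h import *
s=sense();print(s)
```

```text
{'t': 5.525, 'joint_positions': array([ 3.88103552e-01,  3.60562227e-01, -1.72871677e-01,  1.03518677e+00,
        4.37154191e-06,  8.52671742e-01]), 'joint_velocities': array([ 0.00083355, -0.00101664, -0.00042177,  0.0006615 ,  0.00047061,
       -0.00168958]), 'joint_torque': array([-2.07896372e-01, -5.72293818e+01,  3.01488340e+01, -4.36395882e-01,
       -9.74369561e-02,  2.06708428e-03]), 'eef_pos': array([0.51543221, 0.21073077, 0.07445668]), 'tcp_rot': array([2.30200735e-01, 9.73142558e-01, 6.34186307e-04, 8.83841713e-04]), 'wrist_force': array([-0.68455688, -0.98905268,  5.36524102]), 'torque': array([-0.03353973,  0.19536594,  0.03031077]), 'width': 0.019081686120201623}
```

Call:
send_rows(
  commands=[
    {"xyz":[0,0,-6],"rotation":[0,0,0]},
    {"xyz":[0,0,-20],"rotation":[0,0,0]},
    {"xyz":[0,0,-40],"rotation":[0,0,0]},
    {"xyz":[0,0,-65],"rotation":[0,0,0]},
    {"xyz":[0,0,-90],"rotation":[0,0,0]},
    {"xyz":[0,0,-100],"rotation":[0,0,0]},
    {"xyz":[0,0,-100],"rotation":[0,0,0]},
    {"xyz":[0,0,-100],"rotation":[0,0,0]},
  ],
)

```text
t: 6.52
eef_pos: [0.5147, 0.2104, 0.1735]
tcp_rot: [0.23, 0.973, 0.0, 0.0]
wrist_force: [-1.2, 0.2, -3.2]
width: 0.0188
```

Run:
```python
from h import *
s,im=snap('side','s5.png');print(s['t'],s['eef_pos'],s['tcp_rot'],s['wrist_force'],s['torque'],s['width'])
cv2.imwrite('pics/s5z.png',cv2.resize(im[180:360,240:460,::-1],None,fx=3,fy=3))
s,im=snap('wrist','w5.png')
```

```text
6.525 [0.51474915 0.21044983 0.17351773] [2.30197751e-01 9.73143809e-01 2.08722947e-04 2.81291505e-04] [-1.15559152  0.19692262 -3.15094275] [0.03448245 0.02399241 0.00605998] 0.018813130143307193
```

View pics/s5z.png

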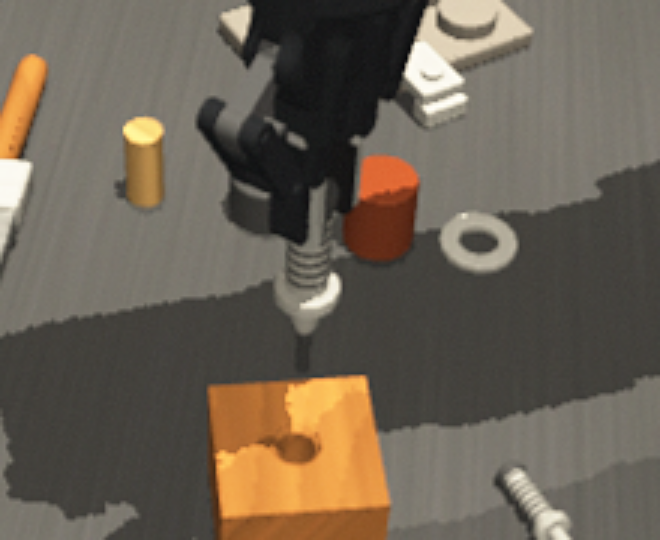

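View pics/w5.png

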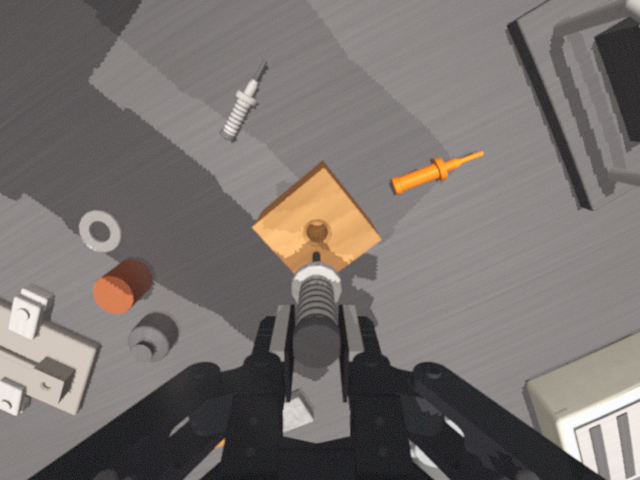

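Run:
```python
from h import *
s=sense();e=s['eef_pos'];print(s['t'],e)
for n in ('side','wrist'):
  im=cv2.imread('pics/%s5.png'%n[0]);
  if n=='side': x0,y0,w,h=290,220,110,90
  else: x0,y0,w,h=260,210,110,170
  c=cv2.resize(im[y0:y0+h,x0:x0+w],None,fx=4,fy=4,interpolation=cv2.INTER_CUBIC)
  for dz in (-.0625,-.0345,-.0105,0,.0475):
    u=(proj(n,e+[0,0,dz],s)-[x0,y0])*4+2; cv2.drawMarker(c,tuple(u.astype(int).tolist()),(0,0,255),0,10)
  cv2.imwrite(f'pics/m5{n}.png',c[:600])
```

```text
6.625 [0.51472724 0.210448   0.17345205]
```

View pics/m5side.png

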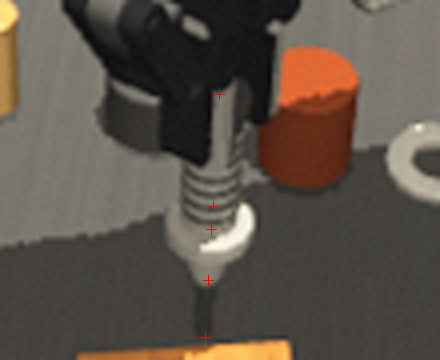

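View pics/m5wrist.png

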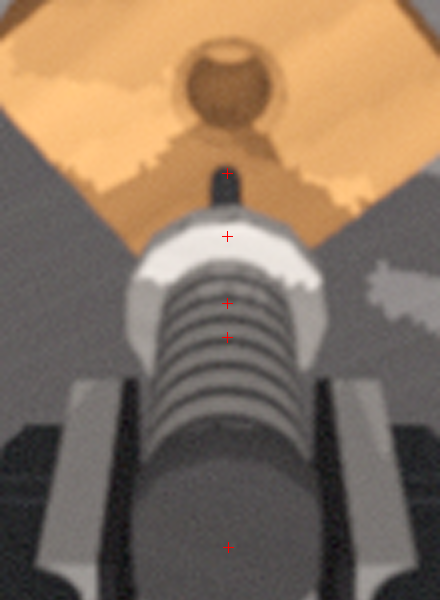

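Run:
```python
from h import *
go([.5447,-.1383,.1735]);go([.5447,-.1383,.115])
```

```text
t 6.625 shift [-183.04, -298.36, -0.11] rot [0.0004, 0.0003, -0.0008]
t 6.625 shift [-183.03, -298.38, 58.39] rot [0.0004, 0.0003, -0.0008]
```

Call:
send_rows(
  commands=[
    {"xyz":[-12,-20,0],"rotation":[0,0,0]},
    {"xyz":[-37,-60,0],"rotation":[0,0,0]},
    {"xyz":[-67,-110,0],"rotation":[0,0,0]},
    {"xyz":[-98,-160,0],"rotation":[0,0,0]},
    {"xyz":[-129,-210,0],"rotation":[0,0,0]},
    {"xyz":[-154,-250,0],"rotation":[0,0,0]},
    {"xyz":[-172,-280,0],"rotation":[0,0,0]},
    {"xyz":[-183,-298.4,15],"rotation":[0,0,-0.001]},
    {"xyz":[-183,-298.4,35],"rotation":[0,0,-0.001]},
    {"xyz":[-183,-298.4,52],"rotation":[0,0,-0.001]},
    {"xyz":[-183,-298.4,58],"rotation":[0,0,-0.001]},
    {"xyz":[-183,-298.4,58],"rotation":[0,0,-0.001]},
  ],
)

```text
t: 8.12
eef_pos: [0.5444, -0.1382, 0.1151]
tcp_rot: [0.23, 0.973, 0.0, -0.0]
wrist_force: [0.1, -0.1, -1.7]
width: 0.0187
```

Run:
```python
from h import *
for n in ('side','wrist','top'):
  s,im=snap(n,n+'6.png');e=s['eef_pos'];print(s['t'],e,s['tcp_rot'],s['wrist_force'])
  x0,y0,w,h={'side':(290,130,110,90),'wrist':(260,210,110,150),'top':(390,190,100,90)}[n]
  c=cv2.resize(im[y0:y0+h,x0:x0+w,::-1],None,fx=5,fy=5,interpolation=cv2.INTER_CUBIC);c=cv2.convertScaleAbs(c,alpha=1.4)
  u=(proj(n,e+[0,0,-.0625],s)-[x0,y0])*5+2; cv2.drawMarker(c,tuple(u.astype(int).tolist()),(0,0,255),0,8)
  cv2.imwrite(f'pics/m6{n}.png',c[:600])
```

```text
8.125 [ 0.54440258 -0.13816699  0.11505264] [ 2.29644102e-01  9.73274615e-01  1.46114496e-04 -2.97004598e-04] [ 0.09233495 -0.10458932 -1.6572875 ]
8.175 [ 0.54477889 -0.13822509  0.11562504] [2.29600662e-01 9.73284887e-01 1.44083756e-04 2.08681615e-04] [ 0.31203827  0.82075218 -1.61844796]
8.225 [ 0.54501795 -0.13828826  0.11596617] [2.29607459e-01 9.73283141e-01 1.31440189e-04 5.69519756e-04] [ 0.17409991 -0.11185442 -2.12769498]
```

View pics/m6side.png

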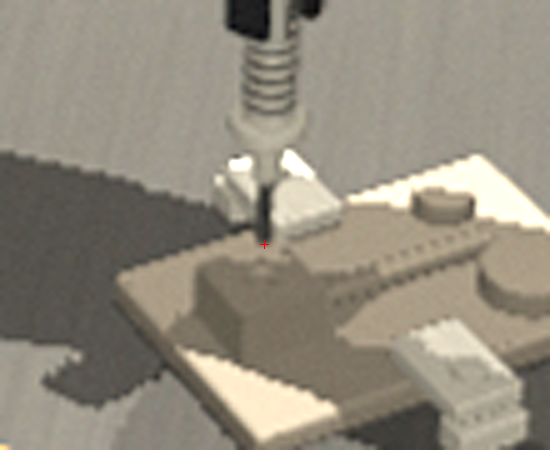

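View pics/m6wrist.png

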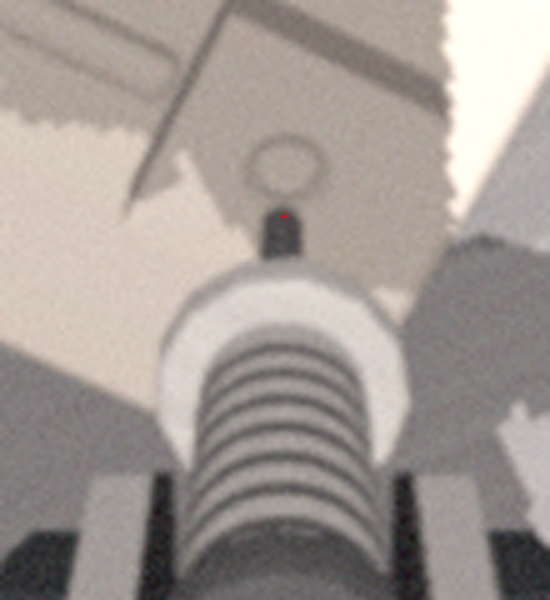

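Run:
```python
from h import *
s=sense();s=dict(s);print(s['eef_pos'],s['t'],s['wrist_force'])
s['eef_pos']=np.array([0.54477889,-0.13822509,0.11562504]);s['tcp_rot']=[2.29600662e-01,9.73284887e-01,1.44083756e-04,2.08681615e-04]
for z in (.053,.04,.036,.032,.03,.026): print(z,proj('wrist',np.r_[s['eef_pos'][:2],z],s), onz('wrist',(316.7,242.8),z,s), onz('side',(290+271/5,130+266/5),z))
```

```text
[ 0.54509574 -0.13830666  0.11605304] 8.275 [ 0.77492081 -0.49567118 -2.83874151]
0.053 [316.40560533 252.91723983] [ 0.53836981 -0.13480701] [ 0.5398708  -0.12405329]
0.04 [316.39708511 246.72726061] [ 0.5422292  -0.13671253] [ 0.54093833 -0.14102383]
0.036 [316.39461965 244.93744589] [ 0.5434167  -0.13729885] [ 0.54126681 -0.14624553]
0.032 [316.39222239 243.19771974] [ 0.54460421 -0.13788516] [ 0.54159528 -0.15146723]
0.03 [316.39104846 242.3459928 ] [ 0.54519796 -0.13817832] [ 0.54175952 -0.15407809]
0.026 [316.38874836 240.67757813] [ 0.54638546 -0.13876464] [ 0.54208799 -0.15929979]
```

View pics/m6top.png

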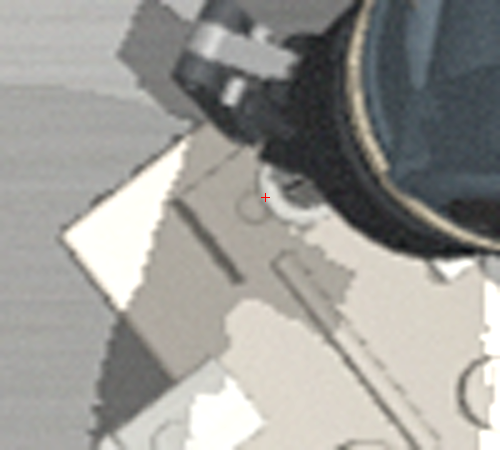

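Run:
```python
from h import *
go([.5443,-.138,.1045])
```

```text
t 8.275 shift [0.86, -0.09, 11.55] rot [0.0006, 0.0013, 0.0004]
```

Call:
send_rows(
  commands=[
    {"xyz":[0.8,0,5],"rotation":[0.0005,0.001,0]},
    {"xyz":[0.8,0,10],"rotation":[0.0005,0.001,0]},
    {"xyz":[0.8,0,11.5],"rotation":[0.0005,0.001,0]},
    {"xyz":[0.8,0,11.5],"rotation":[0.0005,0.001,0]},
    {"xyz":[0.8,0,11.5],"rotation":[0.0005,0.001,0]},
  ],
)

```text
t: 8.9
eef_pos: [0.5445, -0.138, 0.1047]
tcp_rot: [0.23, 0.973, 0.0, 0.0]
wrist_force: [-0.5, 0.1, -2.2]
width: 0.0188
```

Run:
```python
from h import *
for n in ('side','wrist'):
  s,im=snap(n,n+'7.png');e=s['eef_pos'];print(s['t'],e,s['tcp_rot'],s['wrist_force'])
  x0,y0,w,h={'side':(310,150,70,60),'wrist':(270,210,100,75)}[n]
  c=cv2.resize(im[y0:y0+h,x0:x0+w,::-1],None,fx=8,fy=8,interpolation=cv2.INTER_CUBIC);c=cv2.convertScaleAbs(c,alpha=1.4)
  u=(proj(n,e+[0,0,-.0625],s)-[x0,y0])*8+4; cv2.drawMarker(c,tuple(u.astype(int).tolist()),(0,0,255),0,8)
  cv2.imwrite(f'pics/m7{n}.png',c[:600])
```

```text
8.9 [ 0.5444886  -0.13797206  0.10466677] [2.29618294e-01 9.73280731e-01 1.00441839e-05 2.39440779e-04] [-0.4621057   0.10958031 -2.21638093]
8.95 [ 0.54453299 -0.13796497  0.10468352] [2.29596607e-01 9.73285835e-01 2.28164278e-05 2.83606700e-04] [ 0.20602685  0.34596426 -2.44502947]
```

View pics/m7side.png

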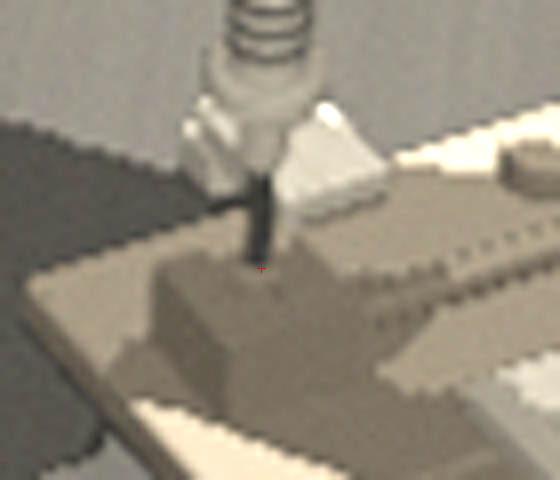

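View pics/m7wrist.png

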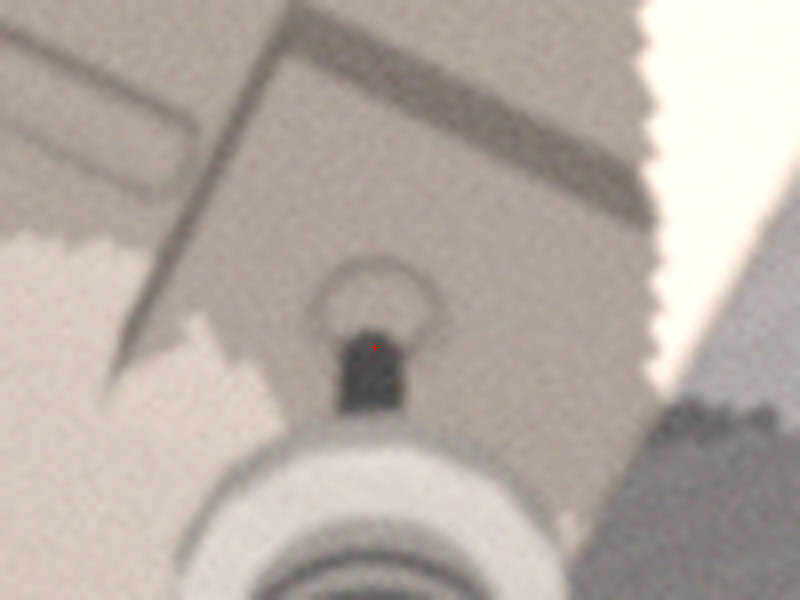

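Call:
send_rows(
  commands=[
    {"xyz":[0.6,0,2],"rotation":[0.0005,0.0005,0]},
    {"xyz":[0.6,0,4],"rotation":[0.0005,0.0005,0]},
    {"xyz":[0.6,0,5],"rotation":[0.0005,0.0005,0]},
    {"xyz":[0.6,0,6],"rotation":[0.0005,0.0005,0]},
    {"xyz":[0.6,0,7],"rotation":[0.0005,0.0005,0]},
    {"xyz":[0.6,0,8],"rotation":[0.0005,0.0005,0]},
    {"xyz":[0.6,0,8],"rotation":[0.0005,0.0005,0]},
  ],
)

```text
t: 9.88
eef_pos: [0.544, -0.1377, 0.0966]
tcp_rot: [0.23, 0.973, -0.0, -0.0]
wrist_force: [-0.8, -0.8, -2.5]
width: 0.0186
```

Run:
```python
from h import *
go([.5440,-.1378,.0965])
s,im=snap('side','s8.png');print(s['wrist_force'])
s,im=snap('wrist','w8.png');e=s['eef_pos'];print(s['t'],e,s['wrist_force'])
x0,y0,w,h=270,210,100,75
c=cv2.resize(im[y0:y0+h,x0:x0+w,::-1],None,fx=8,fy=8,interpolation=cv2.INTER_CUBIC);c=cv2.convertScaleAbs(c,alpha=1.4)
cv2.imwrite('pics/m8.png',c)
```

```text
t 9.875 shift [-0.08, -0.06, 0.13] rot [-0.0004, -0.0, 0.0004]
[-0.77296813 -0.82234531 -2.45819816]
9.925 [ 0.54395573 -0.13771376  0.09669017] [-0.41477529 -0.44305006 -2.04503653]
```

View pics/m8.png

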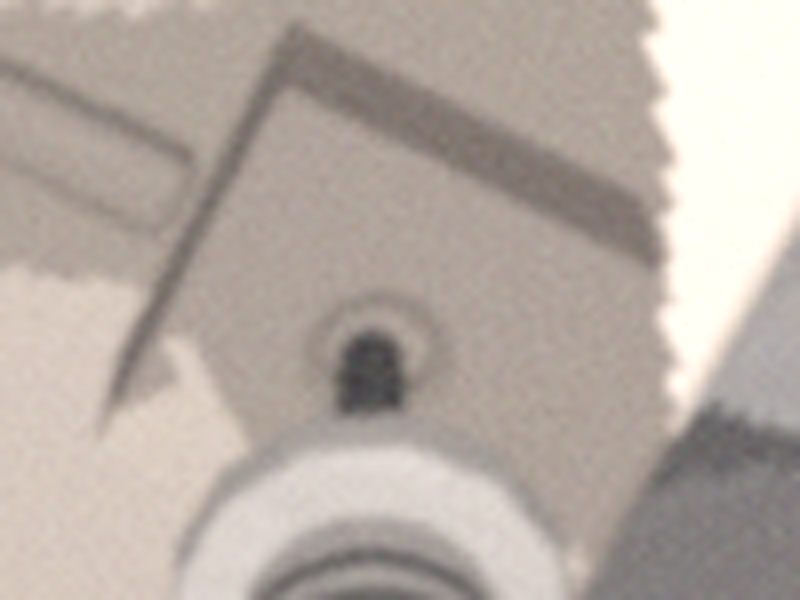

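Run:
```python
from h import *
s=dict(sense());print(s['t'],s['eef_pos'])
for cy in (345,350,356):
  for z in (.02,.026,.03,.034):
    p=onz('wrist',(270+379.5/8,210+cy/8),z,s);d=Rdown().T@np.r_[p-s['eef_pos'][:2],0]*1000
    print(cy,z,p.round(4),'tool offs',d.round(2)[:2])
im=cv2.imread('pics/side8.png') if 0 else cv2.imread('pics/s8.png')
c=cv2.resize(im[150:210,300:380],None,fx=8,fy=8,interpolation=cv2.INTER_CUBIC);cv2.imwrite('pics/m8s.png',cv2.convertScaleAbs(c,alpha=1.5))
im=cv2.imread('pics/w8.png')
c=cv2.resize(im[240:270,300:335],None,fx=20,fy=20,interpolation=cv2.INTER_CUBIC);c=cv2.GaussianBlur(c,(0,0),12)
c=c.astype(float);c=np.clip((c-80)*3,0,255).astype(np.uint8);cv2.imwrite('pics/m8r.png',c)
```

```text
9.975 [ 0.54397638 -0.13769823  0.09670111]
345 0.02 [ 0.549  -0.1394] tool offs [-5.23  0.7 ]
345 0.026 [ 0.547  -0.1385] tool offs [-3.06  0.68]
345 0.03 [ 0.5457 -0.1378] tool offs [-1.61  0.67]
345 0.034 [ 0.5444 -0.1372] tool offs [-0.16  0.66]
350 0.02 [ 0.5494 -0.1396] tool offs [-5.71  0.7 ]
350 0.026 [ 0.5474 -0.1387] tool offs [-3.52  0.68]
350 0.03 [ 0.5461 -0.138 ] tool offs [-2.07  0.67]
350 0.034 [ 0.5448 -0.1374] tool offs [-0.61  0.66]
356 0.02 [ 0.5499 -0.1399] tool offs [-6.29  0.7 ]
356 0.026 [ 0.5479 -0.1389] tool offs [-4.09  0.68]
356 0.03 [ 0.5466 -0.1383] tool offs [-2.62  0.67]
356 0.034 [ 0.5453 -0.1376] tool offs [-1.16  0.66]
```

View pics/m8s.png

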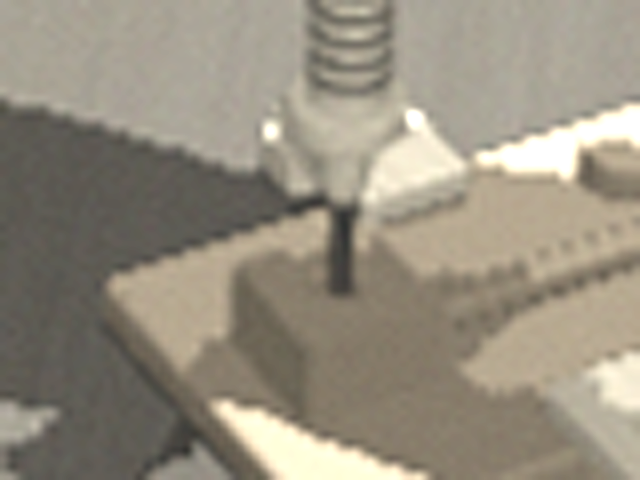

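View pics/m8r.png

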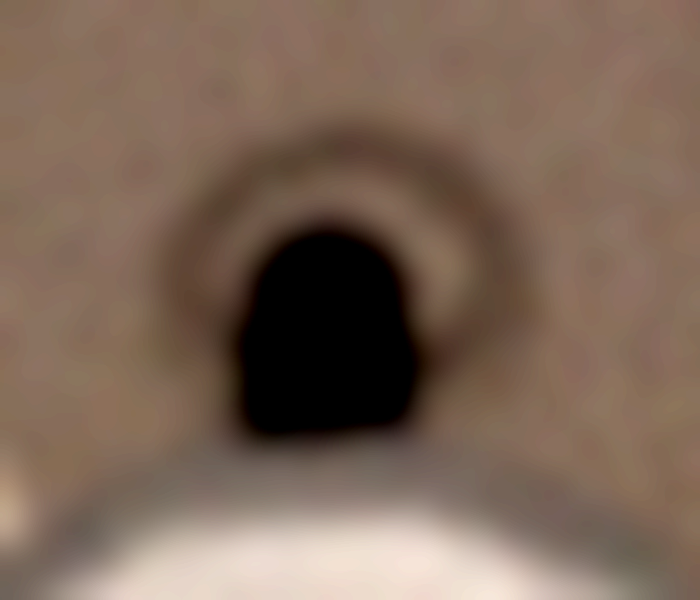

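Call:
send_rows(
  commands=[
    {"xyz":[-0.6,0.6,0],"rotation":[0,0,0]},
    {"xyz":[-0.6,0.6,0.5],"rotation":[0,0,0]},
    {"xyz":[-0.6,0.6,1],"rotation":[0,0,0]},
    {"xyz":[-0.6,0.6,1.5],"rotation":[0,0,0]},
    {"xyz":[-0.6,0.6,2],"rotation":[0,0,0]},
    {"xyz":[-0.6,0.6,2.5],"rotation":[0,0,0]},
    {"xyz":[-0.6,0.6,3],"rotation":[0,0,0]},
    {"xyz":[-0.6,0.6,3],"rotation":[0,0,0]},
  ],
)

```text
t: 10.98
eef_pos: [0.545, -0.1375, 0.0939]
tcp_rot: [0.23, 0.973, -0.0, 0.0]
wrist_force: [-0.2, -0.6, 0.3]
width: 0.0189
```

Run:
```python
from h import *
for i in range(3): s,im=snap('wrist',f'w9.png');print(s['t'],s['eef_pos'],s['wrist_force'])
c=cv2.resize(im[240:280,295:340],None,fx=15,fy=15,interpolation=cv2.INTER_CUBIC)[:,:,::-1];c=cv2.GaussianBlur(c,(0,0),9)
c=c.astype(float);c=np.clip((c-80)*3,0,255).astype(np.uint8);cv2.imwrite('pics/m9r.png',c)
```

```text
10.975 [ 0.54496232 -0.13750437  0.09391689] [-0.17308646 -0.60032556  0.3066284 ]
11.025 [ 0.54496135 -0.1375225   0.09393039] [-0.28636289  0.31706737  1.51010155]
11.075 [ 0.54490992 -0.13749635  0.09387823] [-0.45096589 -0.27680371  0.50843725]
```

View pics/m9r.png

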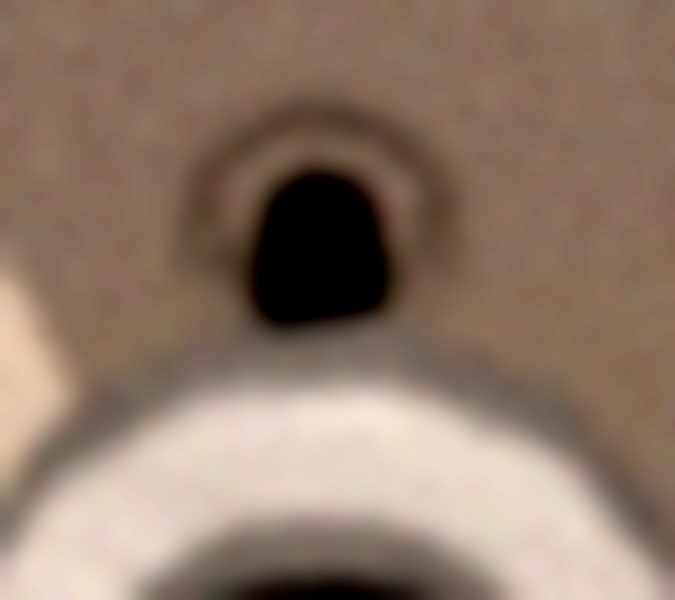

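Call:
send_rows(
  commands=[
    {"xyz":[0,0,0.5],"rotation":[0,0,0]},
    {"xyz":[0,0,1],"rotation":[0,0,0]},
    {"xyz":[0,0,1.5],"rotation":[0,0,0]},
    {"xyz":[0,0,2],"rotation":[0,0,0]},
    {"xyz":[0,0,2.5],"rotation":[0,0,0]},
    {"xyz":[0,0,3],"rotation":[0,0,0]},
    {"xyz":[0,0,3],"rotation":[0,0,0]},
  ],
)

```text
t: 12.0
eef_pos: [0.5452, -0.1376, 0.0912]
tcp_rot: [0.23, 0.973, -0.0, 0.001]
wrist_force: [-1.1, -0.5, 5.7]
width: 0.0186
```

Run:
```python
from h import *
for i in range(2): s,im=snap('wrist',f'w10.png');print(s['t'],s['eef_pos'],s['wrist_force'],s['torque'])
```

```text
12.0 [ 0.54518607 -0.13760143  0.0912005 ] [-1.06249514 -0.51980193  5.70715437] [-0.08903953  0.06772004 -0.05454328]
12.05 [ 0.54522903 -0.13760116  0.09119638] [-0.47150736 -0.3410837   4.57856454] [-0.09305634  0.09340438  0.02963277]
```

Call:
send_rows(
  commands=[
    {"xyz":[0,0,0.5],"rotation":[0,0,0]},
    {"xyz":[0,0,1],"rotation":[0,0,0]},
    {"xyz":[0,0,1.5],"rotation":[0,0,0]},
    {"xyz":[0,0,2],"rotation":[0,0,0]},
    {"xyz":[0,0,2.5],"rotation":[0,0,0]},
    {"xyz":[0,0,2.5],"rotation":[0,0,0]},
  ],
)

```text
t: 12.85
eef_pos: [0.5458, -0.1378, 0.0895]
tcp_rot: [0.23, 0.973, -0.0, 0.001]
wrist_force: [-0.8, 0.6, 8.6]
width: 0.0188
```

Run:
```python
from h import *
for i in range(3): s,im=snap('wrist',f'w11.png');print(s['t'],s['eef_pos'],s['wrist_force'],s['torque'])
```

```text
12.85 [ 0.54584032 -0.13783375  0.08945864] [-0.83883711  0.64061728  8.56347333] [-0.16728947  0.17545606  0.05767766]
12.9 [ 0.54582585 -0.1378294   0.08943551] [-0.34748702 -0.27837139  8.7558589 ] [-0.10948183  0.09588937  0.00298658]
12.95 [ 0.54582485 -0.13782049  0.08943662] [-0.7777025  -0.4816733   7.64892618] [-0.13570072  0.06602782 -0.00443038]
```

Run:
```python
from h import *
go([.5451,-.1376,.0879])
```

```text
t 13.0 shift [0.73, -0.11, 1.51] rot [0.0, 0.0027, 0.0003]
```

Call:
send_rows(
  commands=[
    {"xyz":[0.2,0,0.7],"rotation":[0,0.001,0]},
    {"xyz":[0.4,0,1.1],"rotation":[0,0.002,0]},
    {"xyz":[0.6,0,1.4],"rotation":[0,0.003,0]},
    {"xyz":[0.6,0,1.7],"rotation":[0,0.003,0]},
    {"xyz":[0.6,0,2.0],"rotation":[0,0.003,0]},
    {"xyz":[0.6,0,2.0],"rotation":[0,0.003,0]},
  ],
)

```text
t: 13.75
eef_pos: [0.5462, -0.1379, 0.0885]
tcp_rot: [0.23, 0.973, -0.0, 0.001]
wrist_force: [-0.4, 0.3, 10.4]
width: 0.0188
```

Run:
```python
from h import *
for i in range(3): s,im=snap('side',f's12.png');print(s['t'],s['eef_pos'],s['wrist_force'],s['torque'])
go([.5451,-.1376,.0860])
```

```text
13.75 [ 0.5461877  -0.13787363  0.08846624] [-0.4031648   0.28371083 10.40353033] [-0.20276731  0.05432968 -0.00036708]
13.8 [ 0.54616782 -0.13787662  0.088468  ] [-0.19872034 -1.24210266 10.68622463] [-0.20727701  0.10482137 -0.05652773]
13.85 [ 0.54614124 -0.13787945  0.0884765 ] [-0.82521816 -0.16785854 10.10297793] [-0.22883415  0.05618167 -0.03420479]
t 13.9 shift [1.08, -0.25, 2.46] rot [0.0004, 0.0021, 0.0003]
```

Call:
send_rows(
  commands=[
    {"xyz":[0.6,0,0.9],"rotation":[0,0.002,0]},
    {"xyz":[1.2,-0.2,1.3],"rotation":[0,0.003,0]},
    {"xyz":[1.5,-0.2,1.6],"rotation":[0,0.004,0]},
    {"xyz":[1.5,-0.2,1.9],"rotation":[0,0.004,0]},
    {"xyz":[1.5,-0.2,2.2],"rotation":[0,0.004,0]},
    {"xyz":[1.5,-0.2,2.2],"rotation":[0,0.004,0]},
  ],
)

```text
t: 14.65
eef_pos: [0.5453, -0.1375, 0.0868]
tcp_rot: [0.23, 0.973, 0.0, -0.0]
wrist_force: [0.4, -0.8, 4.0]
width: 0.0192
```

Run:
```python
from h import *
for i in range(2): s,im=snap('side',f's13.png');print(s['t'],s['eef_pos'],s['wrist_force'],s['torque'])
go([.5451,-.1376,.0860])
```

```text
14.65 [ 0.5452621  -0.13747757  0.08682212] [ 0.43973439 -0.7837742   3.97755944] [-0.02915401  0.02551637  0.00428698]
14.7 [ 0.54513739 -0.13742076  0.08668271] [-0.45424806  0.32724314  5.52388485] [ 0.01735384 -0.00770655  0.03405125]
t 14.75 shift [-0.19, -0.14, 0.54] rot [0.0006, -0.0013, 0.0002]
```

Call:
send_rows(
  commands=[
    {"xyz":[0,0,0.6],"rotation":[0,-0.001,0]},
    {"xyz":[0,0,0.9],"rotation":[0,-0.001,0]},
    {"xyz":[0,0,0.9],"rotation":[0,-0.001,0]},
  ],
)

```text
t: 15.12
eef_pos: [0.545, -0.1373, 0.0856]
tcp_rot: [0.23, 0.973, 0.0, -0.0]
wrist_force: [-0.7, 0.1, 3.3]
width: 0.0187
```

Run:
```python
from h import *
for i in range(2): s,im=snap('side',f's14.png');print(s['t'],s['eef_pos'],s['wrist_force'],s['torque'])
```

```text
15.125 [ 0.54501738 -0.13734825  0.08561273] [-0.70000121  0.06089985  3.30431793] [-0.01936032  0.06616992 -0.00630316]
15.175 [ 0.54499801 -0.13736692  0.0856208 ] [-9.09772417e-01  4.70646594e-04  3.08706467e+00] [-0.04650334 -0.00326707  0.05200001]
```

Call:
send_rows(
  commands=[
    {"xyz":[0,0,-4],"rotation":[0,0,0]},
    {"xyz":[0,0,-10],"rotation":[0,0,0]},
    {"xyz":[0,0,-25],"rotation":[0,0,0]},
    {"xyz":[0,0,-45],"rotation":[0,0,0]},
    {"xyz":[0,0,-70],"rotation":[0,0,0]},
    {"xyz":[0,0,-85],"rotation":[0,0,0]},
    {"xyz":[0,0,-88],"rotation":[0,0,0]},
    {"xyz":[0,0,-88],"rotation":[0,0,0]},
  ],
)

```text
t: 16.23
eef_pos: [0.5448, -0.1374, 0.1733]
tcp_rot: [0.23, 0.973, 0.0, -0.0]
wrist_force: [1.1, -0.1, -1.7]
width: 0.0188
```

Run:
```python
from h import *
s=sense();print(s['t'],s['eef_pos'],s['wrist_force'])
go([.5152,.2107,.1735])
```

```text
16.225 [ 0.54483142 -0.13738763  0.17328877] [ 1.08795561 -0.11531885 -1.72160088]
t 16.225 shift [182.12, 298.12, 0.09] rot [0.0006, -0.0008, 0.0003]
```

Call:
send_rows(
  commands=[
    {"xyz":[12,20,0],"rotation":[0,0,0]},
    {"xyz":[37,60,0],"rotation":[0,0,0]},
    {"xyz":[67,110,0],"rotation":[0,0,0]},
    {"xyz":[98,160,0],"rotation":[0,0,0]},
    {"xyz":[129,210,0],"rotation":[0,0,0]},
    {"xyz":[154,252,0],"rotation":[0,0,0]},
    {"xyz":[172,281,0],"rotation":[0,0,0]},
    {"xyz":[182,298,0],"rotation":[0.0005,-0.001,0]},
    {"xyz":[182,298,0],"rotation":[0.0005,-0.001,0]},
    {"xyz":[182,298,0],"rotation":[0.0005,-0.001,0]},
    {"xyz":[182,298,0],"rotation":[0.0005,-0.001,0]},
  ],
)

```text
t: 17.6
eef_pos: [0.5154, 0.2094, 0.1736]
tcp_rot: [0.23, 0.973, -0.0, 0.0]
wrist_force: [0.5, -0.2, -2.1]
width: 0.0188
```

Run:
```python
from h import *
for n in ('side','wrist'):
  s,im=snap(n,n+'15.png');e=s['eef_pos'];print(s['t'],e,s['tcp_rot'],s['wrist_force'])
  x0,y0,w,h={'side':(290,220,110,120),'wrist':(260,210,110,150)}[n]
  c=cv2.resize(im[y0:y0+h,x0:x0+w,::-1],None,fx=4,fy=4,interpolation=cv2.INTER_CUBIC)
  for X in (e+[0,0,-.0625],e+[0,0,-.0345],np.r_[e[:2],.06]):
    u=(proj(n,X,s)-[x0,y0])*4+2; cv2.drawMarker(c,tuple(u.astype(int).tolist()),(0,0,255),0,10)
  cv2.imwrite(f'pics/m15{n}.png',c[:600])
go([.5154,.2107,.0745])
```

```text
17.6 [0.51540471 0.20939844 0.17355399] [ 2.30388140e-01  9.73098803e-01 -1.37007804e-04  7.06772327e-05] [ 0.4967511  -0.17934407 -2.09139381]
17.65 [0.51544576 0.20947345 0.17360452] [ 2.30381892e-01  9.73100284e-01 -9.03304052e-05  1.13450872e-04] [ 0.01526486  0.01956097 -1.83467156]
t 17.7 shift [0.51, 0.94, 99.14] rot [0.0, 0.0002, -0.001]
```

View pics/m15side.png

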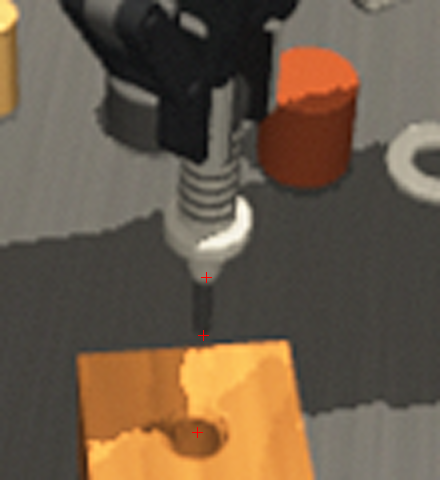

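View pics/m15wrist.png

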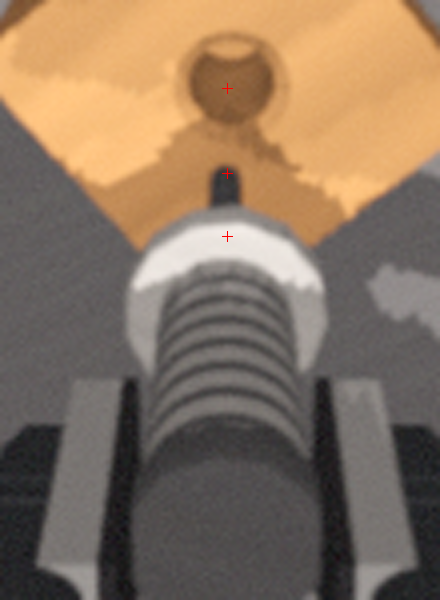

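Call:
send_rows(
  commands=[
    {"xyz":[0.5,0.9,5],"rotation":[0,0,0]},
    {"xyz":[0.5,0.9,12],"rotation":[0,0,0]},
    {"xyz":[0.5,0.9,25],"rotation":[0,0,0]},
    {"xyz":[0.5,0.9,40],"rotation":[0,0,0]},
    {"xyz":[0.5,0.9,55],"rotation":[0,0,0]},
    {"xyz":[0.5,0.9,70],"rotation":[0,0,0]},
    {"xyz":[0.5,0.9,82],"rotation":[0,0,0]},
    {"xyz":[0.5,0.9,91],"rotation":[0,0,0]},
    {"xyz":[0.5,0.9,95],"rotation":[0,0,0]},
    {"xyz":[0.5,0.9,97],"rotation":[0,0,0]},
    {"xyz":[0.5,0.9,98.5],"rotation":[0,0,0]},
    {"xyz":[0.5,0.9,98.5],"rotation":[0,0,0]},
  ],
)

```text
t: 19.2
eef_pos: [0.5156, 0.2107, 0.0754]
tcp_rot: [0.23, 0.973, 0.0, 0.0]
wrist_force: [-0.3, -0.8, -1.6]
width: 0.0191
```

Run:
```python
from h import *
for i in range(2): s,im=snap('side','s16.png');print(s['t'],s['eef_pos'],s['wrist_force'],s['torque'])
cv2.imwrite('pics/m16.png',cv2.resize(im[230:400,270:420,::-1],None,fx=3,fy=3))
```

```text
19.2 [0.51555345 0.21070174 0.07536056] [-0.28550684 -0.83003912 -1.61783148] [ 0.00014943 -0.01488137  0.04258542]
19.25 [0.51557146 0.21069654 0.07540791] [-0.22390192 -0.14440889 -2.15229206] [0.00288854 0.03556145 0.02289401]
```

View pics/m16.png

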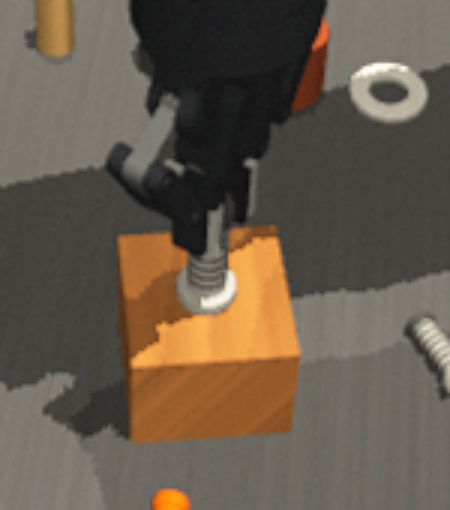

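Nearly seated, no contact yet; lower a touch to feel the wood.

Call:
send_rows(
  commands=[
    {"xyz":[0.2,0,0.4],"rotation":[0,0,0]},
    {"xyz":[0.2,0,0.8],"rotation":[0,0,0]},
    {"xyz":[0.2,0,1.2],"rotation":[0,0,0]},
    {"xyz":[0.2,0,1.2],"rotation":[0,0,0]},
  ],
)

```text
t: 19.8
eef_pos: [0.5155, 0.2108, 0.0745]
tcp_rot: [0.23, 0.973, 0.0, 0.0]
wrist_force: [-1.0, -0.4, 2.1]
width: 0.0191
```

Run:
```python
from h import *
s=sense();print(s['t'],s['eef_pos'],s['wrist_force'],s['torque'])
```

```text
19.8 [0.51550035 0.21079119 0.07451735] [-0.98802867 -0.43777003  2.10259331] [-0.16390894  0.19768921  0.05107905]
```

Call:
send_rows(
  commands=[
    {"xyz":[0,0,0],"rotation":[0,0,0]},
    {"xyz":[0,0,0],"rotation":[0,0,0]},
    {"xyz":[0,0,0],"rotation":[0,0,0]},
    {"xyz":[0,0,0],"rotation":[0,0,0]},
    {"xyz":[0,0,0],"rotation":[0,0,0]},
    {"xyz":[0,0,0],"rotation":[0,0,0]},
    {"xyz":[0,0,0],"rotation":[0,0,0]},
    {"xyz":[0,0,0],"rotation":[0,0,0]},
  ],
  claw=80,
)

```text
t: 20.8
eef_pos: [0.5155, 0.2108, 0.0745]
tcp_rot: [0.23, 0.973, 0.0, 0.0]
wrist_force: [0.1, 0.0, -0.5]
width: 0.08
```

Call:
send_rows(
  commands=[
    {"xyz":[0,0,-5],"rotation":[0,0,0]},
    {"xyz":[0,0,-15],"rotation":[0,0,0]},
    {"xyz":[0,0,-35],"rotation":[0,0,0]},
    {"xyz":[0,0,-65],"rotation":[0,0,0]},
    {"xyz":[0,0,-100],"rotation":[0,0,0]},
    {"xyz":[0,0,-125],"rotation":[0,0,0]},
    {"xyz":[0,0,-125],"rotation":[0,0,0]},
    {"xyz":[0,0,-125],"rotation":[0,0,0]},
  ],
)

```text
t: 21.8
eef_pos: [0.5151, 0.2107, 0.1993]
tcp_rot: [0.23, 0.973, 0.0, 0.0]
wrist_force: [0.3, 0.6, -0.5]
width: 0.0798
```

Run:
```python
from h import *
for n in ('side','wrist','top'):
  s,im=snap(n,n+'17.png');print(s['t'],s['eef_pos'],s['wrist_force'],s['width'])
a=cv2.imread('pics/side0.png')[250:400,260:450];b=cv2.imread('pics/side17.png')[250:400,260:450]
cv2.imwrite('pics/m17.png',cv2.resize(np.hstack([a,b]),None,fx=2,fy=2))
```

```text
21.8 [0.51512626 0.21070513 0.19928078] [ 0.30403747  0.59786739 -0.54289203] 0.07980581395924698
21.85 [0.51494368 0.2106191  0.1988853 ] [ 0.06445422  1.14385011 -0.74382167] 0.08010607395543012
21.9 [0.51483738 0.21057662 0.1986714 ] [-0.06663566  0.1370679   0.49289988] 0.08018285721182229
```

View pics/m17.png

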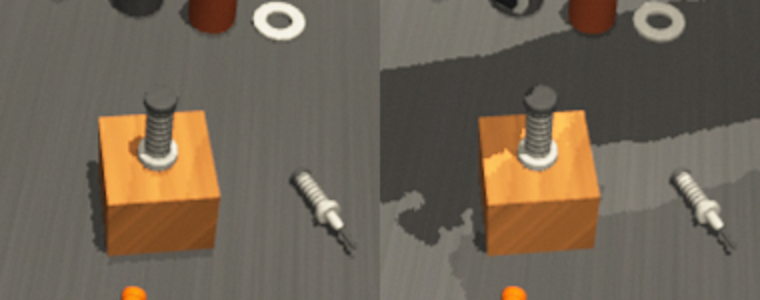

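View pics/wrist17.png

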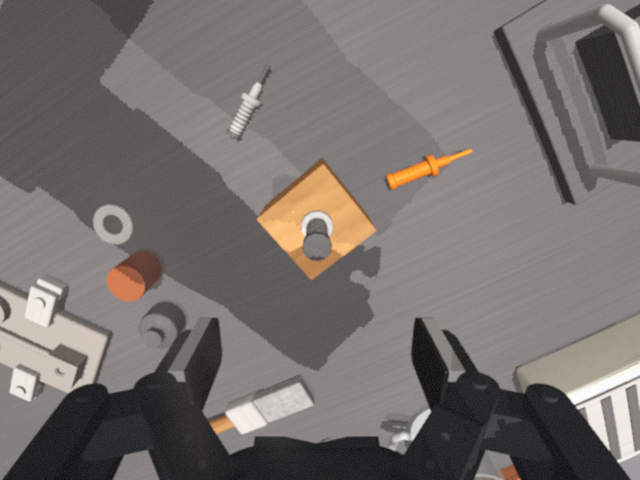

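View pics/side17.png

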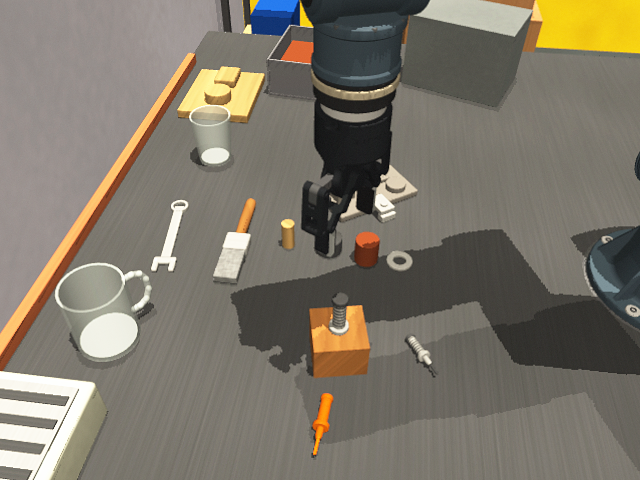

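```bash
python3 -c "
from bench import *
print(finish_job())"
```

```text
the job is handed in; nothing more can be done
None
```

I tripped the punch in the dimple of the square boss, put it back in its stand and handed the job in at about 22 s of the 64 s allowed. No verdict is reported.

- **Trip:** I found the dimple floor by touch, which puts the boss's top at about 36 mm. The force climbed to about 12.6 N and then dropped to about 5–6 N. I stopped about 8.0 mm past contact, 0.5 mm short of the hard stop, and lifted straight off.
- **Plunger travel:** the 8.0 mm comes from the tool's position, not a plunger reading. The punch did not slip in the grip: it sat unchanged in the camera pictures afterwards and met the stand at the same height as before.
- **Position in the dimple:** the camera estimates of the dimple disagreed by about 1–2 mm. The tool also drifted about 1 mm sideways under load and I steered it back. The last wrist picture of the point, taken at first contact, showed it inside the dimple's mouth.
- **Final state:** the collar touched the wood at the original height. The punch stands upright and released, and looks the same as in the first side picture. The gripper is about 80 mm above the cap. The core, sprue, brush, washer and weight show no movement in the final pictures.

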